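# Load the reagent tray into the analyser

### The job

Push the three reagent cartridges fully into the tray so that none sticks out of its open side, then slide the tray along the bench (do not lift or tip it) into the analyser's bay until it is fully home against the stop. Then swing the orange gate completely shut behind it and press the green load button all the way down. Keep the cartridges standing upright in the tray, and leave the tube rack, the bottle and the carton where they are.

Things in the scene. Friction and masses are not known exactly. Their poses are not given: they have to be found in the camera images.
- analyser: White and blue analyser with a low loading bay, fixed. Origin: centre of the bay's mouth, on the bench. Its +y points into the bay (the way the tray goes in). The bay is a channel 130 mm wide (x -65 to 65 mm) between walls, floor = the bench. Two blue plates flare the mouth from 130 mm at y = 25 mm to 150 mm at y = 0. A blue console 45 mm high (x -135 to -75, y 20 to 155 mm) carries the button.
- bay_stop (a point): The stop at the bay's inner end, on its centre line, y = 155 mm in the analyser's frame. The tray is home when its +y end touches it: its centre is then at y = 75 mm, and its outer end stands 5 mm out of the mouth, clear of the gate.
- bay_cover (a point): Middle of the outer edge of the bay's clear cover, on its upper face (60 mm above the bench; its underside is at 56 mm). The cover runs from y = 23 mm to the stop.
- housing (a point): Middle of the upper front edge of the analyser's tall housing: 200 mm high beyond y = 200 mm, 330 mm wide; in front of it, from y = 155 mm, a step 62 mm high.
- tray: Loose grey tray for three cartridges, 0.6 kg, 122 mm along x, 160 mm along y. Origin: centre of its underside. It starts on the bench outside the bay, axes roughly as the analyser's, nearer to the robot than the bay's centre line. Floor 10 mm thick. A fence 6 mm thick on its +x side rises to 44 mm. Two ribs 10 mm high at y = -24 and 24 mm part three lanes along x, centred at y = -49, 0, 49 mm.
- tray_end (a point): Middle of the top edge of the tray's blue end panel (its -y end, the end to push, y = -80 mm), 44 mm above the bench. The wall at the other end, which enters the bay first, is 28 mm high.
- tray_open_edge (a point): Middle of the tray's open side (x = -61 mm; no wall), on top of its floor, 10 mm above the bench.
- cartridge_1: Loose white reagent cartridge with a red band and three yellow caps, 0.12 kg, 114 mm along x, 40 mm along y, 38 mm high with the caps. Origin: centre of its underside. Lies in the tray's -y lane, x along the tray's x, sticking out of the open side at the start. Against the fence its origin is at x = -2 mm in the tray's frame, its outer end 2 mm inside the open edge.
- cartridge_2: Loose white reagent cartridge with a blue band and three yellow caps, 0.12 kg, 114 mm along x, 40 mm along y, 38 mm high with the caps. Origin: centre of its underside. Lies in the tray's middle lane, x along the tray's x, sticking out of the open side at the start. Against the fence its origin is at x = -2 mm in the tray's frame, its outer end 2 mm inside the open edge.
- cartridge_3: Loose white reagent cartridge with a green band and three yellow caps, 0.12 kg, 114 mm along x, 40 mm along y, 38 mm high with the caps. Origin: centre of its underside. Lies in the tray's +y lane, x along the tray's x, sticking out of the open side at the start. Against the fence its origin is at x = -2 mm in the tray's frame, its outer end 2 mm inside the open edge.
- gate (a joint): Angle of the orange gate about its upright hinge (rad): 0 shut, across the bay's mouth; it starts wide open (about 1.6 to 1.75) and stays where it is left. It turns counterclockwise seen from above as it opens.
- gate_hinge (a point): Axis of the gate's hinge, 28 mm above the bench, at x = 85 mm, y = -20 mm in the analyser's frame. The gate is a panel 8 mm thick, 42 mm high (7 to 49 mm above the bench), reaching 155 mm from this axis. At joint value 0 it points along the analyser's -x; at 1.57 along its -y.
- gate_tip (a point): Middle of the gate's free end, 155 mm from the hinge axis, 28 mm above the bench.
- load_button (a joint): Travel of the green button (m): 0 up, 0.006 fully down; springs back; about 5 N presses it down.
- load_button_top (a point): Centre of the top of the green push button (32 mm across) on the blue console; it is pressed straight down.
- tube_rack: Bystander: white rack with yellow-capped tubes, 60 x 120 mm, 69 mm high. Origin: centre of its underside.
- reagent_bottle: Bystander: white bottle with a green cap, 68 mm across, 130 mm high. Origin: centre of its underside.
- wipes_box: Bystander: brown carton with a blue band, 70 x 110 mm, 61 mm high. Origin: centre of its underside.
Not all that is in view belongs to the job. Of the things that look like the tray, take the one that is farthest from the robot's base at the start. What is shaped like the cartridge_1 but purple is not meant.

How it is judged:
On the way, in this order (a step that is already met when the one before it is completed fails the run):
1. the three cartridges are pushed into the tray while it is still outside the bay (x of each of cartridge_1, cartridge_2, cartridge_3 in the frame of tray above -0.007 m and angle between each of cartridge_1, cartridge_2, cartridge_3's own z axis and vertical below 0.1 rad and y of tray in the frame of analyser below -0.085 m), for 0.2 s.
2. the tray is slid home into the bay with the cartridges in it (y of tray in the frame of analyser above 0.07 m and angle between the y axis of tray and the y axis of analyser, either way round below 0.06 rad and x of each of cartridge_1, cartridge_2, cartridge_3 in the frame of tray above -0.007 m and angle between each of cartridge_1, cartridge_2, cartridge_3's own z axis and vertical below 0.1 rad), for 0.2 s.
3. the gate is shut behind the tray (value of joint gate below 0.07 rad and y of tray in the frame of analyser above 0.07 m and angle between the y axis of tray and the y axis of analyser, either way round below 0.06 rad), for 0.2 s.
4. the load button is pressed down with the gate shut (value of joint load_button above 0.004 m and value of joint gate below 0.08 rad), for 0.05 s.
At the end, for the whole second after the job is handed in: The tray is at rest flat on the bench, home in the bay to within 5 mm of the stop and square to within 0.06 rad; each cartridge stands upright in it, within 5 mm of the fence; the gate is shut to within 0.08 rad; the button is up again (all of step 2 and value of joint gate below 0.08 rad and value of joint load_button below 0.002 m and height (world z) of tray below 0.004 m and linear speed of each of tray, cartridge_1, cartridge_2, cartridge_3 below 0.01 m/s); the robot touches nothing.
It fails at once if the tray is lifted or tipped (height (world z) of tray above 0.015 m or angle between tray's own z axis and vertical above 0.15 rad).
It fails at once if a cartridge is tipped (angle between any of cartridge_1, cartridge_2, cartridge_3's own z axis and vertical above 0.35 rad).
It fails at once if the load button is pressed before the gate is shut (value of joint load_button above 0.004 m and value of joint gate above 0.2 rad).
It fails at once if the tube rack, the bottle or the carton is moved or tipped (distance of any of tube_rack, reagent_bottle, wipes_box from where it was at the start of the episode above 0.02 m or angle between any of tube_rack, reagent_bottle, wipes_box's own z axis and vertical above 0.2 rad).
It also fails if it takes over 64 s, if anything falls off the work surface, if the arm or the gripper's body presses on something with over 40 N, if the wrist force passes 120 N, or if a joint passes its speed limit or range.

### The arm

A 6-joint arm with a two-finger parallel gripper is mounted at the origin on the work surface. World frame = base frame: x ahead of the robot, y to its left, z up, the work surface at z = 0. Lengths are in m, angles in rad, forces in N, time in s.
With the tool pointing down it reaches from about 0.3 to 0.85 m from the base axis. Payload 4.2 kg.
Tool frame: the origin (TCP) lies at the very end of the fingers, on their centre line; the grasp point (between the pads) lies 19 mm behind it (manip.pinch_z is the distance from the TCP to the grasp point, in m); x points along the fingers, y is the direction in which the jaws open and shut, and the axes are right-handed (so a half turn about x gives the same grasp; the last joint's range is limited). The gripper opens to 91 mm and grips with 3 to 60 N. Pads are 32 mm wide; open, the fingers measure 118 mm over their backs; the gripper's body (76 mm by 178 mm) begins 60 mm behind the grasp point.
Start: joints at [-0.02, 0.32, 1.565, -0, 1.257, -0.02], TCP at [0.575, 0, 0.214] pointing down, gripper open.
Joint ranges: [-3.11, 3.11], [-0.84, 2.01], [0.21, 2.61], [-1.34, 4.49], [0.05, 2.63], [-2.56, 2.56]. Speed limits (rad/s): [2.57, 2.57, 3.14, 3.14, 3.14, 3.14].

### API

Orientations are given as a rotation vector (axis times angle).
In Python, from rig import manip gives the robot as it stands.
- The arm moves only by the tool apply_moves, never from a script. Its argument "plan" is a list that holds one entry, the list of rows, each a list of 5 numbers: the closure, from -1 (fully open) to 1 (shut), then the shift along the tool's x, y, z in m, then the turn about the tool's x in rad. In form: [[[grip, x, y, z, spin], ...]]. A call has 1 to 10 rows; each row is the pose to reach, as a shift and turn from the pose commanded when the call began, along the tool's axes at that moment; what a row does not reach only later rows make up. A row lasts 1/8 s, in which the tool goes at most 62.5 mm and 10.7 degrees, less where a joint would pass 70% of its speed; a pose out of reach is approached as far as the arm can. A call with a gripper value outside its range is refused whole. The fingers move at their own pace and stop on an object; the grip force is fixed at half the most. Time passes only in rows, so rows that repeat a pose let the fingers close. It gives the time, the measured TCP pose, the force and the opening at its end, in the units of the state.
- manip.sense(): the state, without advancing time (a new reading comes with each control period).
- manip.get_image(name): name is "scene" or "side" or "wrist"; returns a dict with "image" (420x560x3 uint8, red, green, blue), "range_z" (420x560 float32, m along the optical axis (not along the pixel's ray), 0 where there is no reading), "fx", "fy", "cx", "cy" (pixels), "origin" and "rotation" of the camera in the world. Camera axes: x right, y down, z forward; pixel columns grow to the right and rows downward; lengths in m; the calibration is good to about 2 mm. The wrist camera is an equidistant fisheye: a pixel r from the principal point sees the ray r / f radians off the axis. A picture is of the moment at which its call begins.
- manip.hand_in(): hands the job in, once; it reports no verdict.
Trained networks look in the newest picture that a camera, given by its name, has taken for a name from the list of things; names that differ only in an ending like _2 or _b are one class to them, and where a whole thing is asked for, a point or a joint stands for the part that bears it (a point fixed in the world has none). Each returns a list of dicts, best first, with "confidence" (0 to 1); they miss things now and then, are a little off and sometimes report something else, mostly with a low value. They report only what shows in the picture. A call takes as long as a camera call. They do not tell look-alikes from the thing itself.
- manip.recognise(camera, name): "xyz" ([x, y, z] in m, in the coordinates of the camera as it stood for that picture, good to about 4 mm: the middle of the surface that is visible of it).
The state is a dict: "t": time; "joint_pos": joint angles; "qvel": joint speeds; "tau": joint torques, N m; "tcp_pos": TCP position; "tcp_rot": TCP orientation; "ft_force": force on the tool from outside, world axes, zero at the start; "moment": the same for the moment, N m; "gripper_width": opening from 0.0 (shut) to 1.0 (fully open).
Only numpy, scipy, OpenCV 4.12 (cv2) and the standard library are available. Lean on these libraries where they do the work, as an engineer would, in place of code of your own. Each camera call takes 0.05 s, during which the arm holds its last target. There are 200 camera calls.

## Working session

There is one attempt and no reset: what is moved stays moved. The work goes in short steps, Python scripts to look and compute and a tool call to move; the robot and the scene stay as the last step left them, time stands still between calls to the robot, and variables do not carry over. Pictures are saved under pics/ and viewed, about 8 in all and at most 12, crops included, and the job is handed in when it is done.

Besides the shell and the picture viewer there is one more tool, called after "Request:" as name(argument=value, ...), one argument or row to a line, values as JSON. apply_moves: Moves the arm, as the interface text tells. Its arguments: {"type":"object","properties":{"plan":{"type":"array"}},"required":["plan"]}

```bash
mkdir -p pics
cat > h.py <<'E'
import numpy as np, cv2
from rig import manip
def cloud(c):
    z=c["range_z"]; v,u=np.mgrid[:z.shape[0],:z.shape[1]]
    p=np.stack([(u-c["cx"])/c["fx"]*z,(v-c["cy"])/c["fy"]*z,z],-1)
    w=p@np.array(c["rotation"]).T+np.array(c["origin"]); w[z<=0]=np.nan
    return w
def save(c,n,crop=None,s=1):
    im=c["image"][:,:,::-1]
    if crop: a,b,d,e=crop; im=im[b:e,a:d]
    cv2.imwrite("pics/"+n,cv2.resize(im,None,fx=s,fy=s,interpolation=cv2.INTER_CUBIC))
E
python3 - <<'E'
from h import *
for n in ["scene","side"]:
    c=manip.get_image(n); save(c,n+"0.png",s=1.4); w=cloud(c); np.save(n+"0.npy",w); np.save(n+"0i.npy",c["image"])
    print(n,c["origin"])
    for k in ["analyser","tray","cartridge_1","tray_end","gate_tip","gate_hinge","load_button_top","bay_cover","tray_open_edge","tube_rack","reagent_bottle","wipes_box"]:
        for r in manip.recognise(n,k):
            x=np.array(r["xyz"]); print(k,round(r["confidence"],2),np.round(np.array(c["rotation"])@x+c["origin"],3),[int(c["fx"]*x[0]/x[2]+c["cx"]),int(c["fy"]*x[1]/x[2]+c["cy"])])
s=manip.sense();print(s)
E
```

```text
Traceback (most recent call last):
  File "h.py", line 6, in cloud
    w=p@np.array(c["rotation"]).T+np.array(c["origin"]); w[z<=0]=np.nan
      ~~~~~~~~~~~~~~~~~~~~~~~~~~~^~~~~~~~~~~~~~~~~~~~~~
ValueError: operands could not be broadcast together with shapes (420,560) (3,)
```

```bash
sed -i 's/p@np.array(c\["rotation"\]).T/p@R(c["rotation"]).T/; s/^from rig.*/from rig import manip\nR=lambda r: cv2.Rodrigues(np.array(r,float))[0]/' h.py
python3 - <<'E'
from h import *
for n in ["scene","side"]:
    c=manip.get_image(n); save(c,n+"0.png",s=1.4); w=cloud(c); np.save(n+"0.npy",w); np.save(n+"0i.npy",c["image"])
    print(n,c["origin"])
    for k in ["analyser","tray","cartridge_1","tray_end","gate_tip","gate_hinge","load_button_top","bay_cover","tray_open_edge","tube_rack","reagent_bottle","wipes_box"]:
        for r in manip.recognise(n,k):
            x=np.array(r["xyz"]); print(k,round(r["confidence"],2),np.round(R(c["rotation"])@x+c["origin"],3),[int(c["fx"]*x[0]/x[2]+c["cx"]),int(c["fy"]*x[1]/x[2]+c["cy"])])
s=manip.sense();print(s)
E
```

```text
scene [ 1.21885347 -0.62120978  0.95544484]
analyser 0.71 [0.627 0.13  0.099] [371, 208]
analyser 0.39 [ 0.494 -0.286  0.041] [226, 257]
tray 0.94 [ 0.57  -0.262  0.026] [248, 274]
tray 0.59 [ 0.19  -0.377  0.008] [153, 217]
cartridge_1 0.97 [ 0.503 -0.197  0.042] [254, 245]
cartridge_1 0.88 [ 0.492 -0.292  0.04 ] [224, 258]
cartridge_1 0.59 [ 0.497 -0.241  0.038] [240, 251]
tray_end 0.91 [ 0.191 -0.374  0.011] [154, 216]
tray_end 0.85 [ 0.572 -0.266  0.025] [247, 275]
tray_end 0.61 [ 0.634 -0.166  0.03 ] [290, 272]
gate_tip 0.66 [ 0.636 -0.168  0.035] [290, 271]
gate_tip 0.46 [0.624 0.127 0.1  ] [370, 208]
gate_hinge 0.59 [0.625 0.126 0.097] [370, 209]
gate_hinge 0.2 [ 0.571 -0.263  0.028] [248, 274]
bay_cover 0.63 [0.621 0.132 0.099] [370, 207]
bay_cover 0.33 [ 0.804 -0.061  0.08 ] [365, 283]
tray_open_edge 0.81 [ 0.192 -0.372  0.015] [154, 215]
tray_open_edge 0.8 [ 0.572 -0.258  0.026] [250, 274]
tray_open_edge 0.53 [0.629 0.131 0.099] [372, 208]
tube_rack 0.72 [ 0.739 -0.371  0.044] [247, 337]
reagent_bottle 0.71 [ 0.803 -0.058  0.082] [366, 282]
reagent_bottle 0.36 [0.626 0.129 
[... 1149 characters left out ...]
[388, 226]
wipes_box 0.2 [ 0.777 -0.055  0.076] [367, 187]
{'t': 1.35, 'joint_pos': array([-2.00026012e-02,  3.19608934e-01,  1.56451411e+00,  4.84128169e-06,
        1.25737416e+00, -2.00322551e-02]), 'qvel': array([0.00019259, 0.00099747, 0.00103391, 0.00213238, 0.00131548,
       0.00034762]), 'tau': array([-1.11641418e-04, -4.12352335e+01, -2.32232380e+01,  7.27668917e-02,
        3.76083842e-02,  4.03801408e-06]), 'tcp_pos': array([5.75018312e-01, 4.50937262e-07, 2.13965320e-01]), 'tcp_rot': array([ 1.20922599,  1.20914453, -1.20910722]), 'ft_force': array([ 0.66738293,  0.47943822, -0.61485764]), 'moment': array([0.03213483, 0.03887395, 0.0384766 ]), 'gripper_width': 1.001280352145821}
```

View pics/scene0.png

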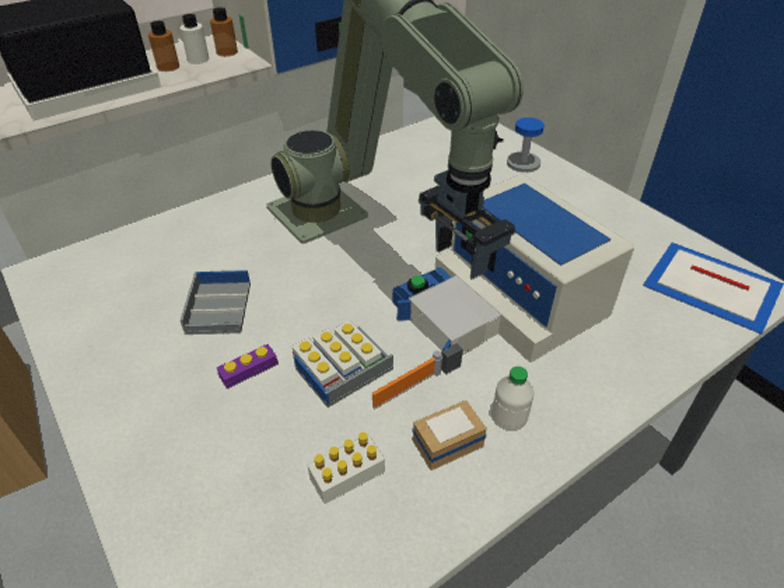

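View pics/side0.png

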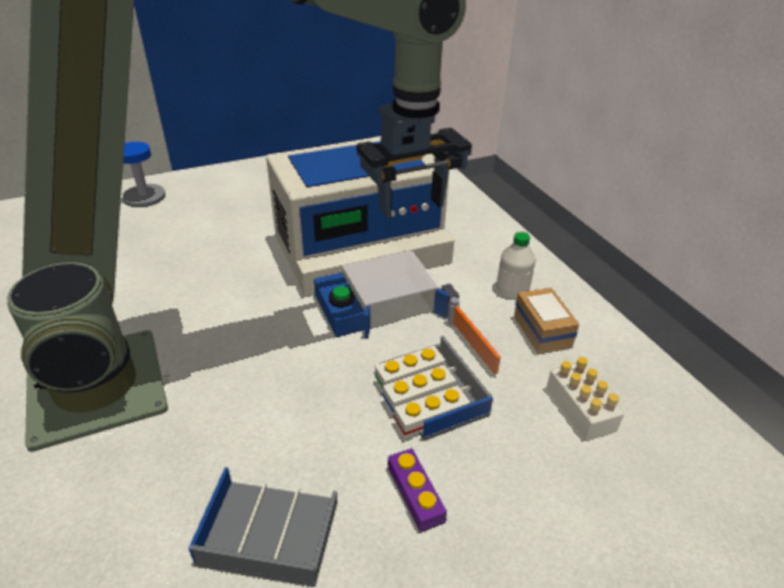

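```bash
cat > td.py <<'E'
from h import *
def topdown(ws,ims,x0=0.33,x1=0.83,y0=-0.43,y1=0.22,s=1000):
    # image: col = (y1 - y)... row = x1-x ; world y left
    W=int((y1-y0)*s);H=int((x1-x0)*s); im=np.zeros((H,W,3),np.uint8); zz=np.full((H,W),-1.)
    for w,i in zip(ws,ims):
        p=w.reshape(-1,3);c=i.reshape(-1,3);ok=np.isfinite(p[:,0])&(p[:,2]<0.22);p=p[ok];c=c[ok]
        o=np.argsort(p[:,2]);p=p[o];c=c[o]
        r=((x1-p[:,0])*s).astype(int);q=((y1-p[:,1])*s).astype(int)
        for a in (0,1):
            for b in (0,1):
                R_,Q=r+a,q+b;m=(R_>=0)&(R_<H)&(Q>=0)&(Q<W);R2,Q2,p2,c2=R_[m],Q[m],p[m],c[m]
                k=p2[:,2]>zz[R2,Q2]-.003
                zz[R2[k],Q2[k]]=p2[k,2];im[R2[k],Q2[k]]=c2[k]
    return im
if __name__=="__main__":
    ws=[np.load(n+"0.npy") for n in("scene","side")];ims=[np.load(n+"0i.npy") for n in("scene","side")]
    im=topdown(ws,ims)
    for k in range(0,650,50): cv2.line(im,(k,0),(k,3 if k%100 else 8),(255,0,0),1)
    for k in range(0,500,50): cv2.line(im,(0,k),(4,k),(255,0,0),1)
    cv2.imwrite("pics/td0.png",im[:,:,::-1])
    for w,i,n in zip(ws,ims,("scene","side")):
        hsv=cv2.cvtColor(i,cv2.COLOR_RGB2HSV);h,s,v=[hsv[...,k] for k in range(3)]
        reg=(w[...,0]>.35)&(w[...,0]<.75)&(w[...,1]>-.4)&(w[...,1]<.2)
        def fit(name,m):
            p=w[m&reg]
            if len(p)<8: print(n,name,len(p));return
            r=cv2.minAreaRect(p[:,:2].astype(np.float32)); print(n,name,len(p),np.round(np.median(p,0),3),"corners",np.round(cv2.boxPoints(r),3).tolist(), np.round(p[:,2].max(),3))
        fit("orange",(h>5)&(h<16)&(s>180)&(w[...,2]<.055)&(w[...,0]<.71))
        fit("green",(h>45)&(h<85)&(s>120)&(w[...,2]>.03)&(w[...,2]<.08)&(w[...,1]>-.08)&(w[...,1]<.05))
        y=(h>20)&(h<32)&(s>150)&(w[...,0]<.62)&(w[...,1]<-.1)&(w[...,2]>.035)
        nl,lab,st,_=cv2.connectedComponentsWithStats(y.astype(np.uint8))
        for k in range(1,nl):
            if st[k,4]>15: print(n,"cap",np.round(np.median(w[lab==k],0),3),st[k,4])
        fit("blue_end",(h>100)&(h<125)&(s>130)&(w[...,1]<-.18)&(w[...,2]>.012)&(w[...,2]<.05)&(w[...,0]<.66))
        fit("blue_end_top",(h>100)&(h<125)&(s>100)&(w[...,1]<-.18)&(w[...,2]>.041)&(w[...,2]<.05)&(w[...,0]<.66))
        fit("cover",(w[...,2]>.055)&(w[...,2]<.066)&(w[...,1]>-.1)&(w[...,1]<.14)&(s<60))
        f=(w[...,2]>.08)&(w[...,2]<.18)&(w[...,1]>.08)&(w[...,1]<.2)&(w[...,0]<.72)
        p=w[f]; 
        if len(p)>50:
            l=cv2.fitLine(p[:,:2].astype(np.float32),cv2.DIST_HUBER,0,.001,.001).ravel(); print(n,"front",len(p),l.round(3))
E
python3 td.py
```

```text
scene orange 465 [ 0.633 -0.176  0.035] corners [[0.593999981880188, -0.11100000143051147], [0.6700000166893005, -0.3889999985694885], [0.7089999914169312, -0.3779999911785126], [0.6330000162124634, -0.10100000351667404]] 0.053
scene green 80 [0.447 0.002 0.065] corners [[0.41999998688697815, 0.0010000000474974513], [0.44600000977516174, -0.01899999938905239], [0.4650000035762787, 0.006000000052154064], [0.4390000104904175, 0.026000000536441803]] 0.07
scene cap [ 0.461 -0.193  0.047] 38
scene cap [ 0.453 -0.24   0.047] 41
scene cap [ 0.494 -0.191  0.047] 41
scene cap [ 0.452 -0.289  0.047] 42
scene cap [ 0.488 -0.238  0.047] 43
scene cap [ 0.528 -0.19   0.047] 42
scene cap [ 0.405 -0.365  0.038] 32
scene cap [ 0.485 -0.288  0.047] 42
scene cap [ 0.521 -0.238  0.047] 42
scene cap [ 0.404 -0.398  0.037] 40
scene cap [ 0.403 -0.432  0.037] 44
scene cap [ 0.519 -0.287  0.047] 47
scene blue_end 202 [ 0.527 -0.317  0.034] corners [[0.4339999854564667, -0.25600001215934753], [0.4699999988079071, -0.35499998927116394], [0.5789999961853027, -0.3160000145435333], [0.5419999957084656, -0.216999
[... 1437 characters left out ...]
31] corners [[0.45100000500679016, -0.3149999976158142], [0.45100000500679016, -0.32100000977516174], [0.5690000057220459, -0.31700000166893005], [0.5680000185966492, -0.3109999895095825]] 0.048
side blue_end_top 127 [ 0.511 -0.316  0.044] corners [[0.45100000500679016, -0.3140000104904175], [0.45100000500679016, -0.3199999928474426], [0.5690000057220459, -0.31700000166893005], [0.5680000185966492, -0.3109999895095825]] 0.048
side cover 3116 [0.543 0.064 0.061] corners [[0.38199999928474426, -0.08900000154972076], [0.7110000252723694, -0.10400000214576721], [0.722000002861023, 0.12999999523162842], [0.3919999897480011, 0.14499999582767487]] 0.066
side front 3243 [ 0.999 -0.032  0.542  0.13 ]
```

View pics/td0.png

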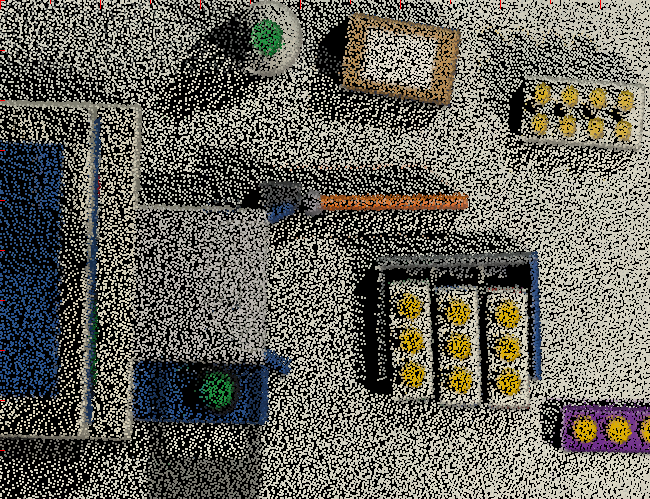

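Request:
apply_moves(
  plan=[
    [[1,0.06,-0.195,0.24,1.59],[1,0.06,-0.195,0.24,1.59],[1,0.06,-0.195,0.24,1.59],[1,0.06,-0.195,0.24,1.59],[1,0.06,-0.195,0.24,1.59],[1,0.06,-0.195,0.24,1.59],[1,0.06,-0.195,0.24,1.59],[1,0.14,-0.195,0.24,1.59],[1,0.197,-0.195,0.24,1.59],[1,0.197,-0.195,0.24,1.59]],
  ],
)

```text
t: 2.6
tcp_pos: [0.3776, -0.2384, 0.0143]
tcp_rot: [-2.203, 0.015, 2.217]
ft_force: [0.0, 0.8, -0.3]
gripper_width: 0.003
```

```bash
cat > look.py <<'E'
from h import *
import sys
# local analyser frame guess per camera is printed relative: caps, blue end, fence
s=manip.sense();print("t",s["t"],"tcp",s["tcp_pos"].round(4),"F",s["ft_force"].round(1),"w",round(s["gripper_width"],2));print("tool axes(cols)\n",R(s["tcp_rot"]).round(3))
for n in ("scene","side"):
    c=manip.get_image(n);w=cloud(c)
    if len(sys.argv)>1: save(c,sys.argv[1]+n+".png",crop=(150,130,430,340),s=2.5) if n==sys.argv[2] else 0
    hsv=cv2.cvtColor(c["image"],cv2.COLOR_RGB2HSV);h,sa,v=[hsv[...,k] for k in range(3)]
    X,Y,Z=w[...,0],w[...,1],w[...,2]
    y=(h>20)&(h<32)&(sa>150)&(X<.65)&(X>.42)&(Z>.035)&(Z<.07)
    nl,lab,st,_=cv2.connectedComponentsWithStats(y.astype(np.uint8))
    print(n,"caps",[np.round(np.median(w[lab==k][:,:2],0),3).tolist() for k in range(1,nl) if st[k,4]>15])
    def fit(name,m):
        p=w[m]
        if len(p)>8:
            l=cv2.fitLine(p[:,:2].astype(np.float32),cv2.DIST_HUBER,0,.001,.001).ravel(); print(n,name,len(p),"dir",l[:2].round(3),"min",p.min(0).round(3),"max",p.max(0).round(3),"med",np.median(p,0).round(3))
    fit("blue_end_top",(h>100)&(h<125)&(sa>100)&(Y<-.05)&(Z>.038)&(Z<.05)&(X<.66)&(X>.44))
    fit("orange",(h>5)&(h<16)&(sa>180)&(Z>.03)&(Z<.055)&(X<.66)&(X>.4)&(Y<-.06))
    fit("fence_top",(sa<50)&(v<150)&(Z>.040)&(Z<.05)&(Y<-.05)&(X<.62)&(X>.52))
E
python3 look.py
```

```text
t 2.6 tcp [ 0.3776 -0.2384  0.0143] F [ 0.   0.8 -0.3] w 0.0
tool axes(cols)
 [[-0.006 -0.018 -1.   ]
 [ 0.004 -1.     0.018]
 [-1.    -0.004  0.006]]
scene caps [[0.46, -0.193], [0.453, -0.24], [0.494, -0.191], [0.453, -0.289], [0.488, -0.239], [0.528, -0.19], [0.485, -0.288], [0.522, -0.237], [0.52, -0.287]]
scene blue_end_top 100 dir [ 0.185 -0.983] min [ 0.459 -0.319  0.038] max [ 0.575 -0.051  0.049] med [ 0.507 -0.315  0.043]
scene orange 277 dir [ 0.013 -1.   ] min [ 0.624 -0.245  0.03 ] max [ 0.636 -0.102  0.052] med [ 0.633 -0.177  0.044]
scene fence_top 119 dir [ 0.021 -1.   ] min [ 0.521 -0.309  0.04 ] max [ 0.578 -0.159  0.048] med [ 0.572 -0.243  0.043]
side caps [[0.521, -0.192], [0.488, -0.193], [0.454, -0.195], [0.516, -0.239], [0.482, -0.241], [0.454, -0.24], [0.514, -0.289], [0.48, -0.29], [0.446, -0.291]]
side blue_end_top 195 dir [0.404 0.915] min [ 0.452 -0.321  0.038] max [ 0.623 -0.051  0.049] med [ 0.522 -0.316  0.044]
side orange 145 dir [ 0.017 -1.   ] min [ 0.62  -0.246  0.031] max [ 0.628 -0.103  0.052] med [ 0.624 -0.149  0.049]
side fence_top 155 dir [ 0.017 -1.   ] min [ 0.537 -0.311  0.04 ] max [ 0.62  -0.085  0.05 ] med [ 0.567 -0.235  0.044]
```

Request:
apply_moves(
  plan=[
    [[1,0,0,-0.02,0],[1,0,0,-0.032,0],[1,0,0,-0.042,0],[1,0,0,-0.05,0],[1,0,0,-0.057,0],[1,0,0,-0.062,0],[1,0,0,-0.067,0],[1,0,0,-0.067,0]],
  ],
)

```text
t: 3.7
tcp_pos: [0.4446, -0.2404, 0.0165]
tcp_rot: [-2.205, 0.018, 2.217]
ft_force: [-6.6, 1.8, 3.5]
gripper_width: 0.003
```

```bash
python3 look.py
```

```text
t 3.7 tcp [ 0.4446 -0.2404  0.0165] F [-6.6  1.8  3.5] w 0.0
tool axes(cols)
 [[-0.005 -0.018 -1.   ]
 [ 0.002 -1.     0.018]
 [-1.    -0.002  0.005]]
scene caps [[0.472, -0.191], [0.503, -0.191], [0.488, -0.238], [0.462, -0.288], [0.538, -0.189], [0.494, -0.287], [0.523, -0.239], [0.557, -0.24], [0.528, -0.287]]
scene blue_end_top 106 dir [ 0.229 -0.973] min [ 0.464 -0.319  0.038] max [ 0.581 -0.051  0.05 ] med [ 0.517 -0.315  0.043]
scene orange 277 dir [ 0.008 -1.   ] min [ 0.626 -0.246  0.03 ] max [ 0.636 -0.102  0.053] med [ 0.633 -0.178  0.044]
scene fence_top 115 dir [ 0.025 -1.   ] min [ 0.524 -0.316  0.04 ] max [ 0.587 -0.159  0.047] med [ 0.582 -0.242  0.043]
side caps [[0.531, -0.192], [0.551, -0.242], [0.522, -0.29], [0.488, -0.293], [0.454, -0.294]]
side blue_end_top 193 dir [0.361 0.933] min [ 0.461 -0.319  0.038] max [ 0.624 -0.05   0.049] med [ 0.531 -0.316  0.043]
side orange 180 dir [ 0.015 -1.   ] min [ 0.62  -0.244  0.03 ] max [ 0.629 -0.103  0.053] med [ 0.623 -0.15   0.048]
side fence_top 160 dir [ 0.009 -1.   ] min [ 0.526 -0.314  0.04 ] max [ 0.62  -0.084  0.05 ] med [ 0.577 -0.23   0.044]
```

Request:
apply_moves(
  plan=[
    [[1,0,0,0.03,0],[-1,0,0,0.045,0],[-1,0,0,0.045,0],[-1,0,0,0.045,0],[-1,0,0,0.045,0],[-1,0,0,0.045,0]],
  ],
)

```text
t: 4.55
tcp_pos: [0.4026, -0.2405, 0.0169]
tcp_rot: [-2.213, 0.021, 2.211]
ft_force: [0.3, -0.0, 0.8]
gripper_width: 0.524
```

Request:
apply_moves(
  plan=[
    [[-1,0,0,-0.014,0],[-1,0,0,-0.024,0],[-1,0,0,-0.032,0],[-1,0,0,-0.039,0],[-1,0,0,-0.045,0],[-1,0,0,-0.051,0],[-1,0,0,-0.056,0],[-1,0,0,-0.06,0],[-1,0,0,-0.063,0],[-1,0,0,-0.063,0]],
  ],
)

```text
t: 5.8
tcp_pos: [0.4633, -0.2408, 0.0165]
tcp_rot: [-2.207, 0.019, 2.216]
ft_force: [-5.5, 0.4, 1.1]
gripper_width: 1.004
```

```bash
python3 look.py a side
```

```text
t 5.8 tcp [ 0.4633 -0.2408  0.0165] F [-5.5  0.4  1.1] w 1.0
tool axes(cols)
 [[-0.004 -0.019 -1.   ]
 [ 0.002 -1.     0.019]
 [-1.    -0.002  0.004]]
scene caps [[0.508, -0.185], [0.505, -0.239], [0.542, -0.187], [0.576, -0.187], [0.507, -0.293], [0.54, -0.241], [0.541, -0.293], [0.575, -0.242], [0.574, -0.294]]
scene blue_end_top 102 dir [ 0.266 -0.964] min [ 0.465 -0.32   0.038] max [ 0.621 -0.05   0.05 ] med [ 0.527 -0.317  0.043]
scene orange 281 dir [ 0.004 -1.   ] min [ 0.626 -0.247  0.03 ] max [ 0.636 -0.101  0.053] med [ 0.633 -0.178  0.044]
scene fence_top 116 dir [0.02 1.  ] min [ 0.594 -0.319  0.04 ] max [ 0.606 -0.162  0.047] med [ 0.601 -0.247  0.043]
side caps [[0.57, -0.19], [0.541, -0.189], [0.569, -0.244], [0.569, -0.296], [0.535, -0.295], [0.501, -0.296]]
side blue_end_top 165 dir [0.345 0.939] min [ 0.458 -0.321  0.038] max [ 0.623 -0.053  0.05 ] med [ 0.533 -0.318  0.043]
side orange 191 dir [ 0.016 -1.   ] min [ 0.62  -0.244  0.03 ] max [ 0.628 -0.103  0.053] med [ 0.623 -0.154  0.047]
side fence_top 164 dir [0.028 1.   ] min [ 0.528 -0.318  0.04 ] max [ 0.62  -0.086  0.05 ] med [ 0.596 -0.239  0.044]
```

View pics/aside.png

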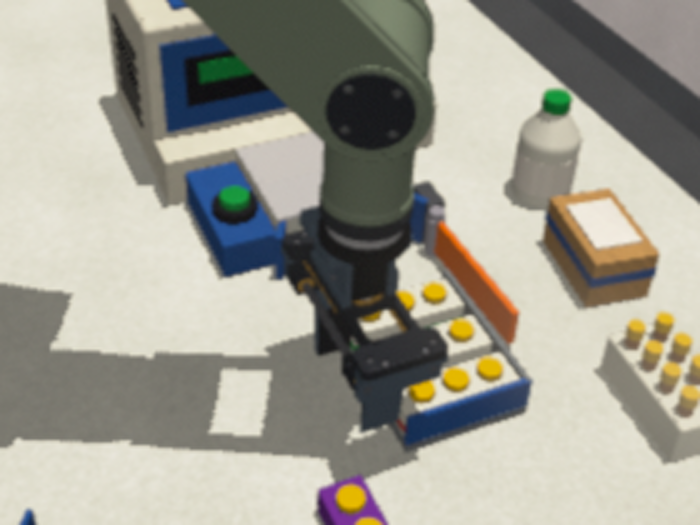

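Request:
apply_moves(
  plan=[
    [[-1,0,0,0.025,0],[-1,-0.06,0,0.03,0],[-1,-0.075,0.122,-0.076,-1.57],[-1,-0.075,0.122,-0.076,-1.57],[-1,-0.075,0.122,-0.076,-1.57],[-1,-0.075,0.122,-0.076,-1.57],[-1,-0.075,0.122,-0.076,-1.57],[-1,-0.075,0.122,-0.076,-1.57],[-1,-0.075,0.122,-0.076,-1.57],[-1,-0.075,0.122,-0.076,-1.57]],
  ],
)

```text
t: 7.15
tcp_pos: [0.5396, -0.3654, 0.0921]
tcp_rot: [1.271, 1.166, -1.27]
ft_force: [0.3, 0.4, -0.5]
gripper_width: 1.001
```

Request:
apply_moves(
  plan=[
    [[-1,0,0,0,-0.05],[-1,0,0,0,-0.05]],
  ],
)

```text
t: 7.4
tcp_pos: [0.5394, -0.3653, 0.0921]
tcp_rot: [1.239, 1.188, -1.238]
ft_force: [0.2, 0.6, -0.2]
gripper_width: 0.998
```

```bash
python3 look.py
```

```text
t 7.4 tcp [ 0.5394 -0.3653  0.0921] F [ 0.2  0.6 -0.2] w 1.0
tool axes(cols)
 [[ 0.001  0.999 -0.041]
 [-0.001 -0.041 -0.999]
 [-1.     0.001  0.001]]
scene caps [[0.509, -0.186], [0.507, -0.239], [0.542, -0.188], [0.54, -0.241], [0.577, -0.188], [0.541, -0.294], [0.575, -0.242], [0.573, -0.294]]
scene blue_end_top 81 dir [ 0.348 -0.937] min [ 0.466 -0.321  0.038] max [ 0.602 -0.05   0.05 ] med [ 0.553 -0.317  0.043]
scene orange 279 dir [ 0.002 -1.   ] min [ 0.625 -0.247  0.03 ] max [ 0.636 -0.102  0.053] med [ 0.633 -0.177  0.044]
scene fence_top 126 dir [0.02 1.  ] min [ 0.525 -0.315  0.04 ] max [ 0.606 -0.163  0.047] med [ 0.601 -0.24   0.043]
side caps [[0.53, -0.186], [0.502, -0.188], [0.502, -0.241], [0.571, -0.302], [0.5, -0.295]]
side blue_end_top 155 dir [0.343 0.939] min [ 0.457 -0.321  0.038] max [ 0.624 -0.05   0.05 ] med [ 0.555 -0.317  0.043]
side orange 72 dir [ 0.029 -1.   ] min [ 0.62  -0.145  0.03 ] max [ 0.627 -0.101  0.052] med [ 0.623 -0.125  0.044]
side fence_top 66 dir [0.112 0.994] min [ 0.543 -0.313  0.04 ] max [ 0.62  -0.088  0.049] med [ 0.595 -0.271  0.045]
```

Request:
apply_moves(
  plan=[
    [[-1,0.05,0,0,-0.021],[-1,0.079,0,0,-0.021],[-1,0.079,0,0,-0.021],[-1,0.079,0,0,-0.021]],
  ],
)

```text
t: 8.0
tcp_pos: [0.5397, -0.3657, 0.0142]
tcp_rot: [1.223, 1.197, -1.222]
ft_force: [-0.6, -0.4, -0.2]
gripper_width: 1.001
```

Request:
apply_moves(
  plan=[
    [[-1,0,0,-0.015,0],[-1,0,0,-0.023,0],[-1,0,0,-0.03,0],[-1,0,0,-0.042,0],[-1,0,0,-0.057,0],[-1,0,0,-0.072,0],[-1,0,0,-0.084,0],[-1,0,0,-0.092,0],[-1,0,0,-0.096,0],[-1,0,0,-0.096,0]],
  ],
)

```text
t: 9.25
tcp_pos: [0.5413, -0.2697, 0.0138]
tcp_rot: [1.222, 1.198, -1.222]
ft_force: [0.8, -4.1, 3.7]
gripper_width: 0.999
```

```bash
python3 look.py b scene
```

```text
t 9.25 tcp [ 0.5413 -0.2697  0.0138] F [ 0.8 -4.1  3.7] w 1.0
tool axes(cols)
 [[ 0.002  1.    -0.018]
 [-0.002 -0.018 -1.   ]
 [-1.     0.002  0.002]]
scene caps [[0.51, -0.121], [0.508, -0.174], [0.542, -0.121], [0.544, -0.175], [0.577, -0.123], [0.511, -0.23], [0.576, -0.177]]
scene blue_end_top 38 dir [ 0.328 -0.945] min [ 0.466 -0.256  0.039] max [ 0.623 -0.051  0.049] med [ 0.505 -0.248  0.044]
scene orange 285 dir [ 0.006 -1.   ] min [ 0.625 -0.246  0.03 ] max [ 0.636 -0.102  0.052] med [ 0.633 -0.179  0.044]
scene fence_top 138 dir [0.049 0.999] min [ 0.521 -0.291  0.04 ] max [ 0.607 -0.097  0.047] med [ 0.602 -0.189  0.043]
side caps [[0.537, -0.125], [0.503, -0.124], [0.569, -0.237], [0.536, -0.237]]
side blue_end_top 66 dir [0.271 0.962] min [ 0.457 -0.256  0.038] max [ 0.619 -0.05   0.05 ] med [ 0.556 -0.067  0.042]
side fence_top 64 dir [0.092 0.996] min [ 0.525 -0.292  0.04 ] max [ 0.6   -0.226  0.049] med [ 0.586 -0.259  0.044]
```

View pics/bscene.png

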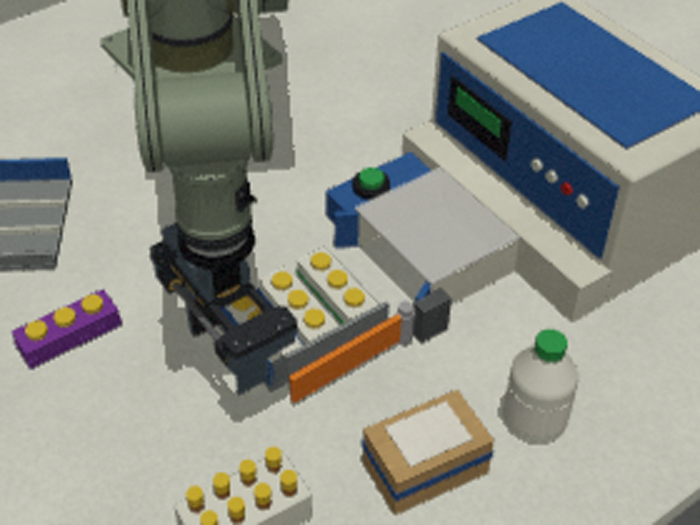

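Request:
apply_moves(
  plan=[
    [[-1,0,0,-0.008,0],[-1,0,0,-0.018,0],[-1,0,0,-0.03,0],[-1,0,0,-0.042,0],[-1,0,0,-0.055,0],[-1,0,0,-0.068,0],[-1,0,0,-0.081,0],[-1,0,0,-0.092,0],[-1,0,0,-0.1,0],[-1,0,0,-0.1,0]],
  ],
)

```text
t: 10.6
tcp_pos: [0.5426, -0.1689, 0.0132]
tcp_rot: [1.224, 1.2, -1.223]
ft_force: [0.9, -2.2, 0.9]
gripper_width: 0.998
```

```bash
python3 look.py
```

```text
t 10.6 tcp [ 0.5426 -0.1689  0.0132] F [ 0.9 -2.2  0.9] w 1.0
tool axes(cols)
 [[ 0.001  1.    -0.019]
 [ 0.    -0.019 -1.   ]
 [-1.     0.001 -0.   ]]
scene caps [[0.511, -0.073], [0.514, -0.128], [0.543, -0.075], [0.577, -0.077]]
scene blue_end_top 26 dir [ 0.811 -0.585] min [ 0.465 -0.154  0.038] max [ 0.605 -0.051  0.05 ] med [ 0.474 -0.061  0.044]
scene orange 276 dir [ 0.013 -1.   ] min [ 0.626 -0.245  0.03 ] max [ 0.636 -0.102  0.053] med [ 0.633 -0.175  0.044]
scene fence_top 90 dir [0.034 0.999] min [ 0.521 -0.19   0.04 ] max [ 0.607 -0.053  0.048] med [ 0.602 -0.115  0.043]
side caps [[0.573, -0.13], [0.538, -0.128]]
side blue_end_top 74 dir [ 0.757 -0.653] min [ 0.458 -0.154  0.038] max [ 0.589 -0.052  0.05 ] med [ 0.546 -0.151  0.042]
side orange 79 dir [ 0.031 -1.   ] min [ 0.621 -0.245  0.031] max [ 0.629 -0.161  0.052] med [ 0.624 -0.192  0.049]
side fence_top 60 dir [0.098 0.995] min [ 0.527 -0.19   0.04 ] max [ 0.602 -0.115  0.049] med [ 0.587 -0.153  0.044]
```

Request:
apply_moves(
  plan=[
    [[-1,0,0,-0.008,0],[-1,0,0,-0.018,0],[-1,0,0,-0.03,0],[-1,0,0,-0.042,0],[-1,0,0,-0.053,0],[-1,0,0,-0.061,0],[-1,0,0,-0.067,0],[-1,0,0,-0.072,0],[-1,0,0,-0.072,0]],
  ],
)

```text
t: 11.82
tcp_pos: [0.5434, -0.0972, 0.0128]
tcp_rot: [1.223, 1.201, -1.224]
ft_force: [1.1, -3.4, 1.9]
gripper_width: 0.996
```

Request:
apply_moves(
  plan=[
    [[-1,0,0,-0.002,0],[-1,0,0,-0.004,0],[-1,0,0,-0.005,0]],
  ],
)

```text
t: 12.2
tcp_pos: [0.5435, -0.0929, 0.0128]
tcp_rot: [1.222, 1.2, -1.224]
ft_force: [-0.4, -6.3, 1.8]
gripper_width: 0.995
```

Request:
apply_moves(
  plan=[
    [[-1,0,0,-0.002,0],[-1,0,0,-0.003,0],[-1,0,0,-0.003,0]],
  ],
)

```text
t: 12.58
tcp_pos: [0.5435, -0.09, 0.0128]
tcp_rot: [1.222, 1.2, -1.224]
ft_force: [0.3, -6.7, 1.9]
gripper_width: 0.998
```

Request:
apply_moves(
  plan=[
    [[-1,0,0,-0.002,0],[-1,0,0,-0.004,0],[-1,0,0,-0.004,0]],
  ],
)

```text
t: 12.95
tcp_pos: [0.5435, -0.09, 0.0129]
tcp_rot: [1.217, 1.196, -1.226]
ft_force: [-1.1, -22.7, 1.5]
gripper_width: 0.999
```

Request:
apply_moves(
  plan=[
    [[-1,0,0,0.02,0],[-1,0,0,0.04,0],[1,-0.06,0,0.05,0],[1,-0.1,0,0.06,0],[1,-0.1,0.06,0.09,0],[1,-0.1,0.12,0.122,0],[1,-0.1,0.129,0.122,0],[1,-0.1,0.129,0.122,0]],
  ],
)

```text
t: 13.95
tcp_pos: [0.6708, -0.21, 0.1116]
tcp_rot: [1.224, 1.202, -1.224]
ft_force: [-0.4, 0.3, 1.2]
gripper_width: 0.371
```

```bash
python3 look.py c side
python3 - <<'E'
from h import *
c=manip.get_image("scene"); save(c,"cs.png",crop=(200,120,460,330),s=2.5)
E
```

```text
t 13.95 tcp [ 0.6708 -0.21    0.1116] F [-0.4  0.3  1.2] w 0.37
tool axes(cols)
 [[-0.001  1.    -0.02 ]
 [ 0.001 -0.02  -1.   ]
 [-1.    -0.002 -0.001]]
scene caps [[0.545, -0.05], [0.579, -0.051]]
scene orange 123 dir [0.01 1.  ] min [ 0.626 -0.247  0.031] max [ 0.636 -0.186  0.053] med [ 0.633 -0.219  0.043]
scene fence_top 11 dir [ 0.063 -0.998] min [ 0.601 -0.071  0.04 ] max [ 0.606 -0.051  0.046] med [ 0.605 -0.06   0.043]
side caps [[0.573, -0.053], [0.539, -0.053], [0.505, -0.051]]
side blue_end_top 144 dir [1.    0.001] min [ 0.458 -0.076  0.038] max [ 0.623 -0.05   0.05 ] med [ 0.553 -0.072  0.043]
side orange 108 dir [0.005 1.   ] min [ 0.62  -0.184  0.03 ] max [ 0.628 -0.101  0.054] med [ 0.623 -0.133  0.046]
side fence_top 22 dir [ 0.442 -0.897] min [ 0.595 -0.101  0.04 ] max [ 0.619 -0.05   0.049] med [ 0.602 -0.068  0.044]
```

View pics/cside.png

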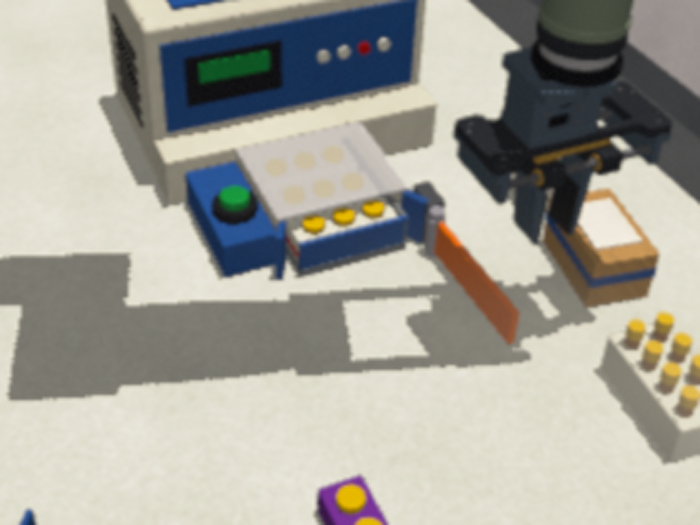

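Request:
apply_moves(
  plan=[
    [[1,0,0,0,0],[1,0,0,0,0],[1,0.05,0,0,0],[1,0.086,0,0,0],[1,0.086,0,0,0]],
  ],
)

```text
t: 14.72
tcp_pos: [0.6681, -0.2086, 0.024]
tcp_rot: [1.222, 1.207, -1.227]
ft_force: [-0.1, 0.2, 0.4]
gripper_width: 0.005
```

Request:
apply_moves(
  plan=[
    [[1,0,-0.028,-0.006,0],[1,0,-0.045,-0.006,0],[1,0,-0.064,-0.007,0],[1,0,-0.084,-0.012,0],[1,0,-0.103,-0.022,0],[1,0,-0.121,-0.036,0],[1,0,-0.137,-0.052,0],[1,0,-0.144,-0.065,0],[1,0,-0.151,-0.079,0],[1,0,-0.154,-0.089,0]],
  ],
)

```text
t: 15.98
tcp_pos: [0.5186, -0.1169, 0.0275]
tcp_rot: [1.223, 1.199, -1.222]
ft_force: [0.4, -0.5, -0.7]
gripper_width: 0.002
```

Request:
apply_moves(
  plan=[
    [[1,0,-0.001,-0.004,0],[1,0,-0.001,-0.007,0],[1,0,-0.001,-0.009,0],[1,0,-0.001,-0.009,0]],
  ],
)

```text
t: 16.48
tcp_pos: [0.5176, -0.1086, 0.0268]
tcp_rot: [1.223, 1.2, -1.223]
ft_force: [0.2, -0.0, -0.1]
gripper_width: 0.003
```

Request:
apply_moves(
  plan=[
    [[1,0,0,-0.002,0],[1,0,0,-0.004,0],[1,0,0,-0.004,0]],
  ],
)

```text
t: 16.85
tcp_pos: [0.5177, -0.1076, 0.027]
tcp_rot: [1.218, 1.197, -1.224]
ft_force: [-1.0, -11.5, -1.4]
gripper_width: 0.003
```

```bash
python3 look.py d scene
```

```text
t 16.85 tcp [ 0.5177 -0.1076  0.027 ] F [ -1.  -11.5  -1.4] w 0.0
tool axes(cols)
 [[ 0.     1.    -0.017]
 [-0.005 -0.017 -1.   ]
 [-1.     0.001  0.005]]
scene caps [[0.579, -0.052]]
scene blue_end_top 31 dir [ 1.    -0.024] min [ 0.553 -0.077  0.038] max [ 0.605 -0.069  0.048] med [ 0.582 -0.074  0.041]
scene orange 89 dir [ 1.    -0.032] min [ 0.551 -0.097  0.03 ] max [ 0.615 -0.087  0.053] med [ 0.587 -0.093  0.043]
scene fence_top 22 dir [0.755 0.656] min [ 0.523 -0.129  0.041] max [ 0.606 -0.05   0.049] med [ 0.597 -0.068  0.042]
side caps [[0.505, -0.047]]
side blue_end_top 47 dir [1.    0.014] min [ 0.458 -0.076  0.039] max [ 0.624 -0.053  0.05 ] med [ 0.586 -0.071  0.043]
side orange 252 dir [ 1.    -0.029] min [ 0.472 -0.096  0.03 ] max [ 0.616 -0.085  0.052] med [ 0.563 -0.091  0.041]
side fence_top 20 dir [0.764 0.646] min [ 0.52  -0.127  0.04 ] max [ 0.62  -0.061  0.049] med [ 0.587 -0.072  0.044]
```

View pics/dscene.png

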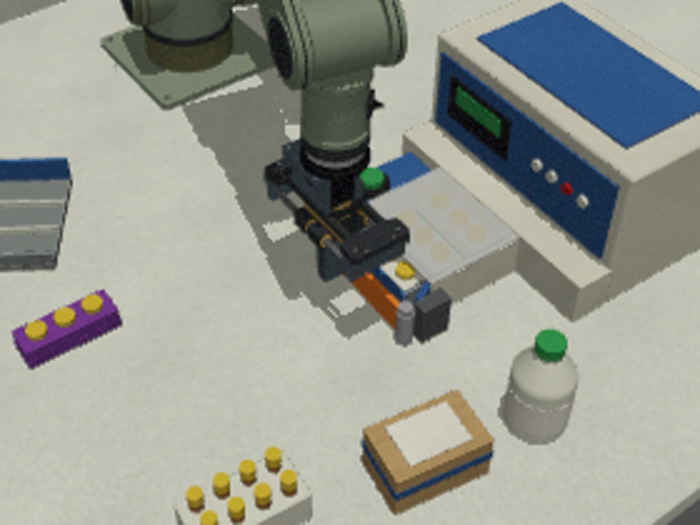

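Request:
apply_moves(
  plan=[
    [[1,0,0,0.02,0],[1,-0.04,0,0.035,0],[1,-0.09,0,0.035,0],[1,-0.1,-0.04,-0.02,0],[1,-0.1,-0.0785,-0.07,0],[1,-0.1,-0.0785,-0.103,0],[1,-0.1,-0.0785,-0.103,0],[1,-0.06,-0.0785,-0.103,0],[1,-0.06,-0.0785,-0.103,0]],
  ],
)

```text
t: 18.08
tcp_pos: [0.4393, -0.0009, 0.0852]
tcp_rot: [1.221, 1.204, -1.228]
ft_force: [0.2, 0.0, 0.9]
gripper_width: 0.009
```

```bash
python3 look.py
python3 - <<'E'
from h import *
for n in("scene","side"):
    c=manip.get_image(n);w=cloud(c);hsv=cv2.cvtColor(c["image"],cv2.COLOR_RGB2HSV)
    m=(abs(hsv[...,0].astype(int)-62)<18)&(hsv[...,1]>110)&(w[...,0]<.5)&(w[...,0]>.38)&(w[...,1]<.06)&(w[...,1]>-.06)&(w[...,2]<.08)
    p=w[m]; print(n,len(p),p.min(0).round(3) if len(p) else 0,p.max(0).round(3) if len(p) else 0)
c=manip.get_image("side"); save(c,"e.png",crop=(170,120,400,300),s=2.5)
E
```

```text
t 18.075 tcp [ 0.4393 -0.0009  0.0852] F [0.2 0.  0.9] w 0.01
tool axes(cols)
 [[-0.006  1.    -0.02 ]
 [ 0.    -0.02  -1.   ]
 [-1.    -0.006 -0.   ]]
scene caps [[0.511, -0.049], [0.546, -0.049], [0.579, -0.049]]
scene blue_end_top 91 dir [ 0.998 -0.058] min [ 0.464 -0.077  0.038] max [ 0.605 -0.052  0.05 ] med [ 0.529 -0.072  0.042]
scene orange 194 dir [ 1.    -0.024] min [ 0.479 -0.096  0.03 ] max [ 0.618 -0.084  0.052] med [ 0.548 -0.092  0.046]
scene fence_top 11 dir [0.122 0.993] min [ 0.601 -0.068  0.041] max [ 0.606 -0.05   0.045] med [ 0.605 -0.061  0.043]
side caps [[0.572, -0.053], [0.539, -0.051], [0.505, -0.051]]
side blue_end_top 105 dir [1.    0.025] min [ 0.457 -0.076  0.038] max [ 0.625 -0.051  0.05 ] med [ 0.571 -0.071  0.043]
side orange 374 dir [ 1.    -0.029] min [ 0.471 -0.097  0.03 ] max [ 0.615 -0.084  0.053] med [ 0.541 -0.091  0.042]
side fence_top 16 dir [0.975 0.221] min [ 0.545 -0.099  0.041] max [ 0.619 -0.052  0.049] med [ 0.598 -0.06   0.044]
scene 77 [ 0.43  -0.012  0.054] [0.46  0.027 0.069]
side 101 [ 0.422 -0.014  0.056] [0.458 0.015 0.07 ]
```

View pics/e.png

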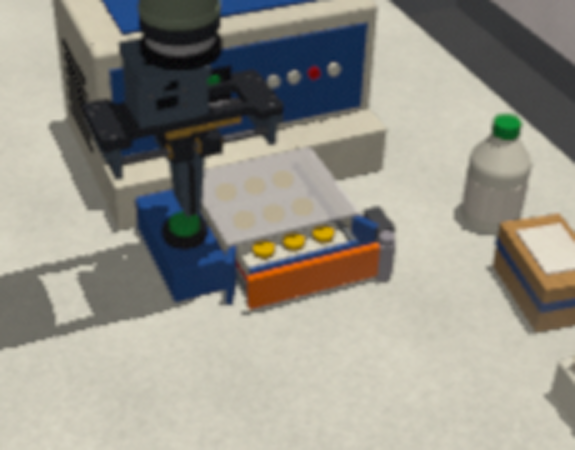

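Request:
apply_moves(
  plan=[
    [[1,0.012,0.002,-0.002,0],[1,0.016,0.002,-0.002,0],[1,0.019,0.002,-0.002,0],[1,0.022,0.002,-0.002,0],[1,0.022,0.002,-0.002,0]],
  ],
)

```text
t: 18.95
tcp_pos: [0.4429, 0.0019, 0.065]
tcp_rot: [1.223, 1.201, -1.223]
ft_force: [-1.8, 0.9, 2.7]
gripper_width: 0.005
```

Request:
apply_moves(
  plan=[
    [[1,0.002,0,0,0],[1,0.004,0,0,0],[1,0.005,0,0,0],[1,0.005,0,0,0]],
  ],
)

```text
t: 19.45
tcp_pos: [0.443, 0.0019, 0.0611]
tcp_rot: [1.223, 1.2, -1.223]
ft_force: [-4.1, 1.6, 14.5]
gripper_width: 0.008
```

Request:
apply_moves(
  plan=[
    [[1,0.002,0,0,0],[1,0.002,0,0,0],[1,0.002,0,0,0]],
  ],
)

```text
t: 19.82
tcp_pos: [0.4431, 0.0019, 0.0608]
tcp_rot: [1.224, 1.2, -1.222]
ft_force: [-8.5, 0.5, 31.2]
gripper_width: 0.002
```

Request:
apply_moves(
  plan=[
    [[1,-0.03,0,0,0],[1,-0.09,0,0,0],[1,-0.14,0,0,0],[1,-0.14,0,0,0]],
  ],
)

```text
t: 20.32
tcp_pos: [0.446, 0.0017, 0.2016]
tcp_rot: [1.228, 1.193, -1.216]
ft_force: [0.0, 0.3, 0.1]
gripper_width: 0.003
```

```bash
python3 look.py
python3 - <<'E'
from h import *
for n in("scene","side"):
    c=manip.get_image(n);w=cloud(c);hsv=cv2.cvtColor(c["image"],cv2.COLOR_RGB2HSV)
    m=(abs(hsv[...,0].astype(int)-62)<18)&(hsv[...,1]>110)&(w[...,0]<.5)&(w[...,0]>.38)&(w[...,1]<.06)&(w[...,1]>-.06)&(w[...,2]<.08)
    p=w[m]; print(n,len(p),p.min(0).round(3),p.max(0).round(3))
c=manip.get_image("scene"); save(c,"f.png",crop=(200,120,460,330),s=2.5)
E
```

```text
t 20.325 tcp [0.446  0.0017 0.2016] F [0.  0.3 0.1] w 0.0
tool axes(cols)
 [[ 0.01   1.    -0.019]
 [-0.    -0.019 -1.   ]
 [-1.     0.01   0.   ]]
scene caps [[0.511, -0.049], [0.544, -0.05], [0.579, -0.05]]
scene blue_end_top 92 dir [ 0.998 -0.06 ] min [ 0.465 -0.077  0.038] max [ 0.605 -0.051  0.05 ] med [ 0.533 -0.072  0.042]
scene orange 198 dir [ 1.    -0.027] min [ 0.481 -0.096  0.031] max [ 0.616 -0.083  0.052] med [ 0.549 -0.092  0.045]
scene fence_top 13 dir [0.019 1.   ] min [ 0.6  -0.07  0.04] max [ 0.608 -0.052  0.048] med [ 0.604 -0.06   0.043]
side caps [[0.572, -0.052], [0.539, -0.052], [0.504, -0.051]]
side blue_end_top 102 dir [1.    0.031] min [ 0.458 -0.076  0.038] max [ 0.624 -0.05   0.05 ] med [ 0.57  -0.071  0.044]
side orange 370 dir [ 1.    -0.032] min [ 0.471 -0.097  0.03 ] max [ 0.615 -0.084  0.053] med [ 0.542 -0.091  0.042]
side fence_top 17 dir [0.976 0.216] min [ 0.522 -0.073  0.04 ] max [ 0.602 -0.051  0.047] med [ 0.598 -0.059  0.044]
scene 81 [ 0.428 -0.013  0.053] [0.458 0.025 0.07 ]
side 107 [ 0.423 -0.014  0.055] [0.459 0.015 0.07 ]
```

View pics/f.png

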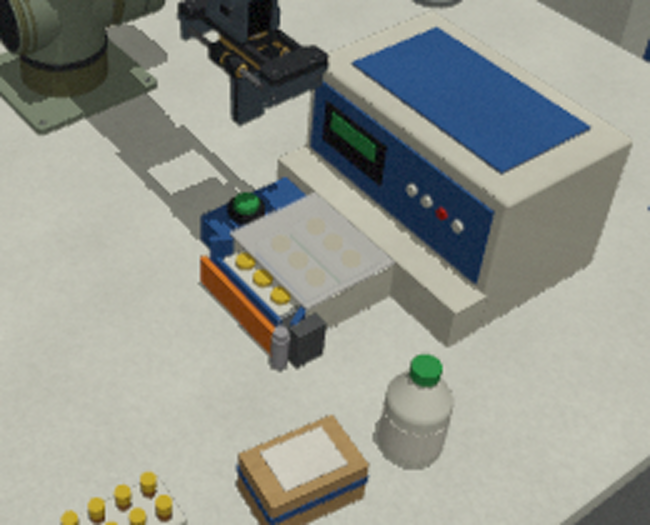

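```bash
python3 -c "from rig import manip; print(manip.hand_in())"
```

```text
the job is handed in; nothing more can be done
None
```

The job is done and handed in at about 20 s on the robot's clock, well under the 64 s limit. No verdict was reported.

**What I did**
- Pushed the middle cartridge against the fence with the closed fingers. Then pushed the outer two with the open gripper, which also moved the tray onto the bay's centre line.
- Slid the tray in by its blue end panel until it hit the stop; the force jumped from about 7 N to 23 N with no further movement.
- Swung the gate shut and pressed it against its end stop at about 11 N.
- Pressed the button until it would go no further (31 N), then drew the arm clear.

**Last checks**
- **Tray:** the blue end stands about 5 mm out of the mouth, as it should when home.
- **Cartridges:** in the last picture they all sit in the tray, though two are seen only through the clear cover. Their fit against the fence was measured before the tray went in.
- **Gate:** it measured about 0.03 rad in world axes. The analyser itself is turned about 0.02 rad the same way, so the gate is shut to about 0.01 rad.
- **Button:** its top is back at 0.070 m, the same as before pressing.
- **Bystanders:** the carton, bottle and rack look unmoved. I checked this by eye, not by measurement, and the last crop cut off part of the rack.
- **Robot:** the wrist force reads near zero and the arm touches nothing.

**Disagreement:** the two fixed cameras differed by 5–10 mm in x. I averaged them, checked the tray's line-up with the bay within one camera, and relied on contact forces for the final fits.

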